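# Shut off the dosing unit under its propped cover

### The arm

A 6-joint arm with a two-finger parallel gripper is mounted at the origin on a cart in front of the work surface, level with it; the furniture and walls round the work are solid. World frame = base frame: x ahead of the robot, y to its left, z up, the work surface at z = 0. Lengths are in m, angles in rad, forces in N, time in s.
With the tool pointing down it reaches from about 0.425 to 0.95 m from the base axis. Payload 3.5 kg.
Tool frame: the origin (TCP) lies on the centre line of the jaws, within the pads' length; the fingertips stand 8 mm ahead of it and the grasp point (between the pads) lies 11 mm behind it; z points along the fingers, y is the line along which they close (so a half turn about z gives the same grasp; the last joint's range is limited). The gripper opens to 85 mm and grips with 20 to 120 N. Pads are 22 mm wide; open, the fingers measure 114 mm over their backs; the gripper's body (76 mm by 85 mm) begins 54 mm behind the grasp point. The pads swing forward as they close: fully open they stand 13 mm farther back than shut.
Start: joints at [1.15, 0.286, 1.577, -0, 1.279, -0.15], TCP at [0.181, 0.65, 0.239] pointing down, gripper open.
Joint ranges: [-2.77, 2.77], [-0.9, 2.22], [0.21, 2.48], [-1.53, 4.67], [0.24, 2.81], [-2.84, 2.84]. Speed limits (rad/s): [2.79, 2.79, 3.14, 3.14, 3.14, 3.14].

### API

Orientations are given as a unit quaternion [x, y, z, w].
In Python, from plant import ctrl gives the robot as it stands. The module is installed in compiled form; this text tells all that it offers.
- The arm moves only by the tool send_rows, never from a script. Its argument "steps" is a list of rows, each a list of 5 numbers: the shift along the tool's x, y, z in m, then the turn about the tool's z in degrees, then the opening, from -1 (shut) to 1 (fully open). A call has 1 to 12 rows; each row is the pose to reach, as a shift and turn from the pose commanded when the call began, along the tool's axes at that moment; what a row does not reach only later rows make up. A row lasts 1/10 s, in which the tool goes at most 50 mm and 8.59 degrees, less where a joint would pass 70% of its speed; a pose out of reach is approached as far as the arm can. A call with a gripper value outside its range is refused whole. The fingers move at their own pace and stop on an object; "squeeze" is the grip in N (left out, the last holds). Time passes only in rows, so rows that repeat a pose let the fingers close. It gives the time, the measured TCP pose, the force, the opening and the grip force at its end, in the units of the state.
- ctrl.get_state(): the state, without advancing time (a new reading comes with each control period).
- ctrl.read_camera(name): name is "scene" or "top" or "wrist"; returns the picture (420x560x3 uint8, red, green, blue); there is no depth.
- ctrl.calibration(name): a dict with "intrinsics" (3x3 intrinsics, pixels), "extrinsics" (4x4, takes a point from world to camera coordinates); the wrist camera has in their place "tool_from_camera" (4x4, takes a point from camera to tool coordinates, whose origin is the TCP and whose axes are the flange's). Camera axes: x right, y up, looking along -z (the intrinsics and any distortion apply to the point x, -y, -z); pixel columns grow to the right and rows downward; lengths in m; the calibration is good to about 2 mm. A picture is of the moment at which its call begins: read the wrist's pose just before it. calibration takes no time and is no camera call.
- ctrl.sign_off(): hands the job in; it is judged then, once.
The state is a dict: "time": time; "qpos": joint angles; "dq": joint speeds; "joint_efforts": joint torques, N m; "eef_pos": TCP position; "tcp_rot": TCP orientation; "contact_force": force on the tool from outside, world axes, zero at the start; "wrist_torque": the same for the moment, N m; "opening": opening from 0.0 (shut) to 1.0 (fully open); "finger_force": force on a finger pad.
Only numpy, scipy, OpenCV 4.12 (cv2) and the standard library are available. Lean on these libraries where they do the work, as an engineer would, in place of code of your own. Each camera call takes 0.05 s, during which the arm holds its last target. There are 200 camera calls.

### The job

The suspension bottle is about to be changed, so shut off the dosing unit: lift its sprung cover until the little steel prop on its left side has dropped behind the step, and ease the cover back so that it stays propped open on its own. Then turn the knob under it clockwise until it comes up snug against its closing stop, fully home and left pressing on the stop, but never force it (stop at once when it firmly resists). Leave the cover propped, and do not shift the bottle, the tin or the pen standing round the unit.

Things in the scene. Friction and masses are not known exactly. Their poses are not given: they have to be found in the camera images.
- doser: Grey dosing unit bolted to the bench, 150 (x) x 136 (y) x 62 mm high without the cover. Origin at the centre of its underside, z up, front along its own -x, +y its left. Its top is an open well: aluminium panel 40 mm above the bench, walls up to 62 mm, inside x = -64 to 50, y = -60 to 54 mm.
- cover (a joint): Angle of the black hinged cover with a clear window, 116 mm wide, reaching 133 mm in front of its hinge: 0 shut, grows as the front edge rises, hard stop at 2.1 rad. A spring always pulls it shut: 1 to 3 N at the cross bar. Let go without the prop set, it snaps shut.
- cover_hinge (a point): Point on the cover's hinge axis, 66 mm above the bench, 62 mm behind the unit's centre; its axes turn with the cover: y along the hinge axis (to the unit's left), -x towards the cover's free edge.
- cover_bar (a point): Centre of the black cross bar on the cover's front edge: round, 14 mm thick, 36 mm long along its own y, ends free, overhanging the unit's front; 147 mm from the hinge axis, 70 mm above the bench when shut. Axes as cover_hinge. Pinched from above across its two ends (36 mm apart) it can pivot between the fingers as the cover swings.
- prop_foot (a point): Middle of the foot (a cross pin of 7 mm diameter) of the 50 mm steel prop that hangs on the cover's left side. The foot slides on the rail, the top of the unit's left wall 62 mm above the bench; with the cover lifted to 1.9 rad or a little more it drops 5 mm behind the step in that rail, and on easing back the prop then carries the cover at about 1.65 rad.
- knob (a joint): Angle of the dosing knob, grows clockwise seen from above (closing); starts at -0.1 to 0.12 rad. Even drag of 0.12 N m as it turns (less is felt between small steps); it stays where it is left. The hidden closing stop is set differently on each unit, at 0.4 to 1.15 rad; from first touch the torque rises by about 0.1 N m for each 0.02 rad (the spindle twists). Snug: 0.1 to 0.25 N m more than before the stop; 0.5 more damages it.
- knob_grip (a point): On the knob's axis (23 mm in front of the unit's centre), 68 mm above the bench, at the height to grip: a black upright bar 40 mm long along this point's x, 13 mm thick along its y, standing 46 to 74 mm above the bench on a round foot of 42 mm diameter. The point turns with the knob; z up. With the cover propped it is free from above.
- spindle: Valve spindle inside the housing, turned by the knob; its 20 mm crank touches nothing but the closing stop, at 20 mm from the axis (1 N m on the stop is 50 N of contact force).
- bottle: Amber suspension bottle with black cap, 50 mm diameter, 116 mm tall, standing at the right of the unit; origin at its underside.
- tin: Blue flat tin, 55 mm diameter, 22 mm high, at the left of the unit; origin at its underside.
- pen: Marker pen 124 mm long, 12 mm thick, lying in front of the unit at the left; origin at its middle, underside.

How it is judged:
On the way, in this order (a step that is already met when the one before it is completed fails the run):
1. the cover stands propped open by itself, let go by the fingers (value of joint cover between 1.55 and 1.82 rad and contact force between the fingers and cover below 0.1 N), for 0.3 s.
2. the knob is turned clockwise onto its closing stop, the cover still propped (value of joint knob above 0.35 rad and contact force between spindle and anything else above 1.5 N and value of joint cover above 1.55 rad), for 0.2 s.
At the end, for the whole second after the job is handed in: The cover stands propped open (1.55 to 1.82 rad) and the knob is home: its spindle still presses on the closing stop with more than 1.5 N (all of step 2 and value of joint cover below 1.82 rad); the robot touches nothing.
It fails at once if the knob is forced: more than 25 N between spindle and closing stop (0.5 N m beyond the drag) (contact force between spindle and anything else above 25 N).
It fails at once if the bottle, the tin or the pen is shifted by more than 20 mm or the bottle is tipped (distance of any of bottle, tin, pen from where it was at the start of the episode above 0.02 m or angle between bottle's own z axis and vertical above 0.3 rad).
It also fails if it takes over 72 s, if anything falls off the work surface, if the arm or the gripper's body presses on something with over 40 N, if the wrist force passes 120 N, or if a joint passes its speed limit or range.

## Working session

There is one attempt and no reset: what is moved stays moved. The work goes in short steps, Python scripts to look and compute and a tool call to move; the robot and the scene stay as the last step left them, time stands still between calls to the robot, and variables do not carry over. Pictures are saved under pics/ and viewed, at most 10 in all, crops included, and the job is handed in when it is done.

Besides the shell and the picture viewer there is one more tool, called after ">>>" as name([rows], argument=value, ...), one row to a line, values as JSON. send_rows: Moves the arm, as the interface text tells. Its arguments: {"type":"object","properties":{"steps":{"type":"array","items":{"type":"array","items":{"type":"number"}}},"squeeze":{"type":"number"}},"required":["steps"]}

```bash
mkdir -p pics; python3 - <<'E'
from plant import ctrl
import cv2,numpy as np
np.set_printoptions(precision=4,suppress=True)
s=ctrl.get_state()
for k,v in s.items(): print(k,np.array(v))
for n in("scene","top","wrist"):
    c=ctrl.calibration(n); print(n,c)
a=ctrl.read_camera("scene");b=ctrl.read_camera("top")
cv2.imwrite("pics/scene0.png",a[:,:,::-1]);cv2.imwrite("pics/top0.png",b[:,:,::-1])
E
```

```text
time 0.0
qpos [ 1.15    0.2872  1.5781 -0.      1.2786 -0.15  ]
dq [-0.0013 -0.0005 -0.0017 -0.0023 -0.0014 -0.0007]
joint_efforts [  0.002  -40.5974 -29.2636  -0.       0.0058   0.    ]
eef_pos [0.1803 0.6498 0.238 ]
tcp_rot [ 0.135   0.9908 -0.0011 -0.0003]
contact_force [ 0.1194  0.8609 -1.012 ]
wrist_torque [-0.0369 -0.0329 -0.0179]
finger_force 0.0
opening 0.9979440655362196
scene {'intrinsics': array([[383.2376,   0.    , 273.1875],
       [  0.    , 383.2376, 211.9299],
       [  0.    ,   0.    ,   1.    ]]), 'extrinsics': array([[ 0.7586, -0.6513,  0.0177, -0.3875],
       [ 0.3286,  0.406 ,  0.8528, -0.2347],
       [-0.5626, -0.6411,  0.522 , -0.5856],
       [ 0.    ,  0.    ,  0.    ,  1.    ]])}
top {'intrinsics': array([[433.1766,   0.    , 276.8124],
       [  0.    , 433.1766, 204.5151],
       [  0.    ,   0.    ,   1.    ]]), 'extrinsics': array([[ 0.0148, -0.9995,  0.0293, -0.0084],
       [ 0.9832,  0.0199,  0.1816, -0.5027],
       [-0.182 ,  0.0262,  0.9829, -0.8558],
       [ 0.    ,  0.    ,  0.    ,  1.    ]])}
wrist {'intrinsics': array([[343.4737,   0.    , 286.4274],
       [  0.    , 343.4737, 211.7243],
       [  0.    ,   0.    ,   1.    ]]), 'tool_from_camera': array([[-0.0005,  0.9612,  0.2757,  0.0699],
       [ 1.    ,  0.0005,  0.    , -0.0008],
       [-0.0001,  0.2757, -0.9612, -0.135 ],
       [ 0.    ,  0.    ,  0.    ,  1.    ]])}
```

View pics/top0.png

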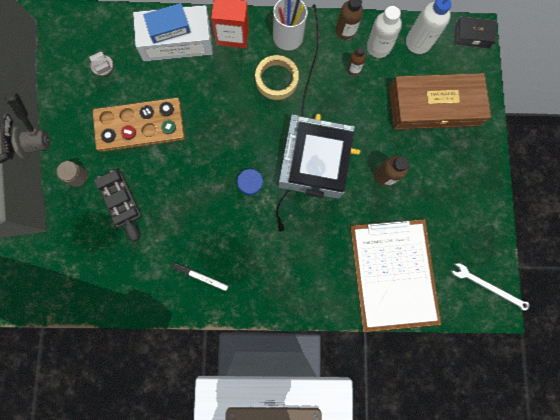

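View pics/scene0.png

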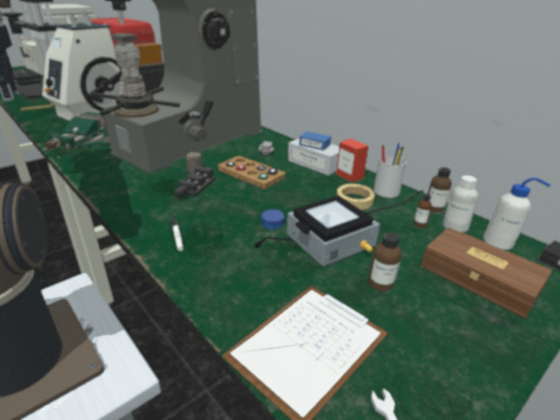

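The top view shows the unit at about (318,156), its front facing the robot with the cross bar near (316,191). The tin is at (250,181), the bottle at (393,172) and the pen at (205,277). The scene view agrees.

```bash
cat > h.py <<'E'
import numpy as np,cv2
from scipy.spatial.transform import Rotation as R
from plant import ctrl
np.set_printoptions(precision=4,suppress=True)
def cam(n,st=None):
    c=ctrl.calibration(n);K=np.array(c["intrinsics"])
    if n=="wrist":
        s=st or ctrl.get_state();T=np.eye(4);T[:3,:3]=R.from_quat(s["tcp_rot"]).as_matrix();T[:3,3]=s["eef_pos"]
        E=np.linalg.inv(T@np.array(c["tool_from_camera"]))
    else:E=np.array(c["extrinsics"])
    return K,E
def back(K,E,uv,z):
    d=np.linalg.inv(K)@[uv[0],uv[1],1];d=E[:3,:3].T@(d*[1,-1,-1]);o=-E[:3,:3].T@E[:3,3]
    return o+d*(z-o[2])/d[2]
def proj(K,E,p):
    q=(E[:3,:3]@np.asarray(p).T).T+E[:3,3];q=q*[1,-1,-1];q=(K@q.T).T;return q[...,:2]/q[...,2:]
E
python3 - <<'E'
from h import *
K,E=cam("top")
for n,uv,z in [("bar",(316,191),.07),("tin",(250,181),.022),("bottlecap",(400,164),.116),("pen",(203,277),.01),("unit",(318,156),.062)]: print(n,back(K,E,uv,z))
b=cv2.imread("pics/top0.png")[105:215,265:420]
cv2.imwrite("pics/top0c.png",cv2.resize(b,None,fx=5,fy=5,interpolation=cv2.INTER_CUBIC))
E
```

```text
bar [ 0.5281 -0.0786  0.07  ]
tin [0.5577 0.0584 0.022 ]
bottlecap [ 0.5759 -0.2391  0.116 ]
pen [0.3522 0.1516 0.01  ]
unit [ 0.6049 -0.0839  0.062 ]
```

View pics/top0c.png

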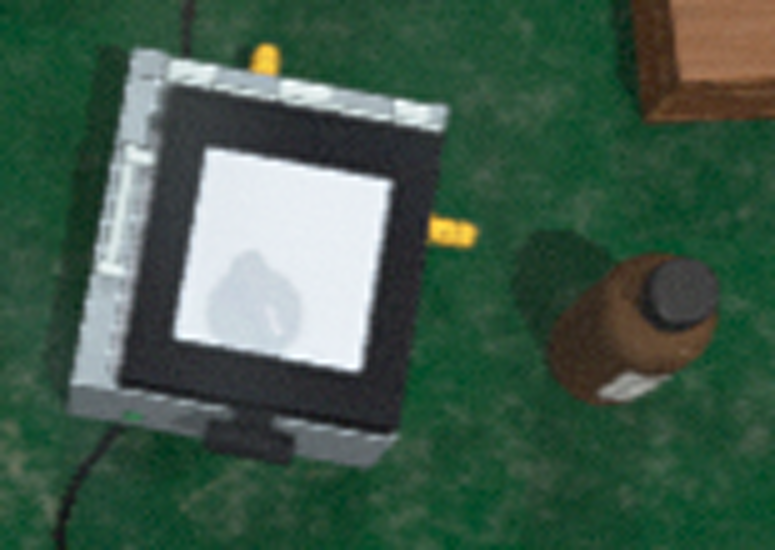

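The crop shows the cover's front corners at (120,385) and (398,430), and the bar at about (250,437). The unit's rear corners are at (135,50) and (447,105). I'll fit the unit pose and work out the approach move.

```bash
python3 - <<'E'
from h import *
from scipy.optimize import least_squares
K,E=cam("top")
c=lambda u,v:(265+(u)/5-.4,105+(v)/5-.4)
# unit top rear corners, z .062 ; front-left top corner; front right bottom-ish
pts=[((75,.068*1e3),None)]
obs=np.array([c(135,50),c(447,105),c(72,385),c(398,435)])
mod=np.array([[.075,.068,.062],[.075,-.068,.062],[-.075,.068,.062],[-.075,-.068,.062]])
def w(p):
    a=p[2];r=np.array([[np.cos(a),-np.sin(a),0],[np.sin(a),np.cos(a),0],[0,0,1]]);return mod@r.T+[p[0],p[1],0]
f=least_squares(lambda p:(proj(K,E,w(p))-obs).ravel(),[.6,-.08,-.15],loss="soft_l1")
print(f.x,f.fun.reshape(-1,2))
x,y,a=f.x
for n,px,z in[("hinge",(.062,0),.066),("bar",(-.085,0),.07),("knob",(-.023,0),.068)]:
    q=[x+np.cos(a)*px[0]-np.sin(a)*px[1],y+np.sin(a)*px[0]+np.cos(a)*px[1],z];print(n,np.array(q))
print("bar seen",back(K,E,c(250,437),.07))
s=ctrl.get_state();T=R.from_quat(s["tcp_rot"]).as_matrix()
for t in([.42,.33,.26],[.50,-.08,.25]): print(T.T@(np.array(t)-s["eef_pos"]))
print("turn deg",np.degrees(np.arctan2(T[1,1],T[0,1])-np.pi/2-a))
E
```

```text
[ 0.6115 -0.0824 -0.1567] [[-0.387  -0.5041]
 [ 0.156  -0.4782]
 [ 0.2672  0.012 ]
 [-0.0531  1.4044]]
hinge [ 0.6728 -0.092   0.066 ]
bar [ 0.5276 -0.0691  0.07  ]
knob [ 0.5888 -0.0788  0.068 ]
bar seen [ 0.5259 -0.0757  0.07  ]
[-0.3165 -0.2441 -0.0215]
[-0.5033 -0.6178 -0.0108]
turn deg -6.53739465098396
```

>>> send_rows([
  [-0.05,-0.04,-0.01,0,1],
  [-0.1,-0.08,-0.01,0,1],
  [-0.15,-0.12,-0.015,0,1],
  [-0.2,-0.155,-0.02,0,1],
  [-0.25,-0.19,-0.02,0,1],
  [-0.29,-0.22,-0.02,0,1],
  [-0.3165,-0.244,-0.02,0,1],
  [-0.34,-0.28,-0.02,0,1],
  [-0.36,-0.32,-0.02,-2,1],
  [-0.38,-0.36,-0.02,-4,1],
  [-0.4,-0.4,-0.02,-6.5,1],
  [-0.42,-0.44,-0.02,-6.5,1],
])

```text
time: 1.3
eef_pos: [0.4633, 0.1318, 0.259]
tcp_rot: [0.078, 0.997, -0.0, -0.0]
contact_force: [1.3, -1.2, 0.0]
opening: 0.998
finger_force: 0.0
```

```bash
python3 - <<'E'
from h import *
s=ctrl.get_state();T=R.from_quat(s["tcp_rot"]).as_matrix();print(s["time"],s["eef_pos"],s["qpos"],np.degrees(np.arctan2(T[1,1],T[0,1])-np.pi/2))
print(T.T@(np.array([.50,-.075,.24])-s["eef_pos"]))
E
```

```text
1.3 [0.4633 0.1318 0.259 ] [ 0.0662 -0.1673  2.016   0.      1.2932 -1.3481] -8.965570832213764
[-0.0685 -0.1986  0.019 ]
```

>>> send_rows([
  [-0.02,-0.045,0,0,1],
  [-0.035,-0.09,0,0,1],
  [-0.05,-0.13,0.01,0,1],
  [-0.06,-0.17,0.02,0,1],
  [-0.0685,-0.198,0.02,0,1],
  [-0.0685,-0.198,0.02,0,0.4],
  [-0.0685,-0.198,0.02,0,0.4],
  [-0.0685,-0.198,0.02,0,0.4],
])

```text
time: 2.1
eef_pos: [0.4999, -0.0715, 0.2392]
tcp_rot: [0.078, 0.997, 0.0, -0.0]
contact_force: [-0.0, 0.4, -0.3]
opening: 0.698
finger_force: 0.0
```

```bash
python3 - <<'E'
from h import *
s=ctrl.get_state();im=ctrl.read_camera("wrist")[:,:,::-1].copy()
print(s["time"],s["eef_pos"],s["opening"],s["contact_force"],s["wrist_torque"])
K,E=cam("wrist",s)
np.savez("pics/w1.npz",K=K,E=E)
for p in([.5276,-.0691,.07],[.5259,-.0757,.07]):
    u=proj(K,E,p);print(u);cv2.circle(im,tuple(int(v) for v in u),2,(0,0,255),-1)
cv2.imwrite("pics/w1.png",im)
E
```

```text
2.1 [ 0.4999 -0.0715  0.2392] 0.69801126869842 [-0.0308  0.3614 -0.3056] [ 0.0518  0.0295 -0.0227]
[294.4485 221.8799]
[287.1469 221.2165]
```

View pics/w1.png

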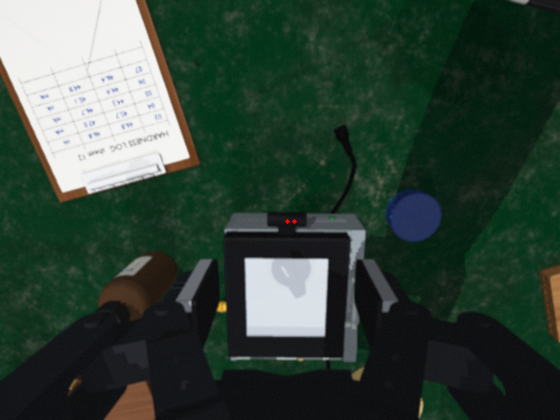

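The wrist image shows the bar centred at (286.7,220), which matches the top-camera estimate (second red dot). Unit and tool yaw agree to within 1°.

```bash
python3 - <<'E'
from h import *
d=np.load("pics/w1.npz");b=back(d["K"],d["E"],(286.7,220.3),.07);print("bar",b)
K,E=d["K"],d["E"]
for uv,z in[((227,234),.07),((349,234),.07),((229,358),.068),((345,357),.068),((294,288),.074)]: print(uv,back(K,E,uv,z))
s=ctrl.get_state();T=R.from_quat(s["tcp_rot"]).as_matrix()
print(T.T@(np.array([b[0]-.003,b[1],.074])-s["eef_pos"]))
E
```

```text
bar [ 0.525 -0.076  0.07 ]
(227, 234) [ 0.5295 -0.1334  0.07  ]
(349, 234) [ 0.5474 -0.0203  0.07  ]
(229, 358) [ 0.6665 -0.16    0.068 ]
(345, 357) [ 0.6845 -0.0389  0.068 ]
(294, 288) [ 0.5928 -0.0795  0.074 ]
[-0.0225 -0.0012  0.1653]
```

>>> send_rows([
  [-0.0225,-0.001,0.04,0,0.4],
  [-0.0225,-0.001,0.08,0,0.4],
  [-0.0225,-0.001,0.115,0,0.4],
  [-0.0225,-0.001,0.14,0,0.4],
  [-0.0225,-0.001,0.155,0,0.4],
  [-0.0225,-0.001,0.162,0,0.4],
  [-0.0225,-0.001,0.165,0,0.4],
  [-0.0225,-0.001,0.165,0,0.4],
], squeeze=30)

```text
time: 2.95
eef_pos: [0.523, -0.077, 0.0753]
tcp_rot: [0.078, 0.997, -0.0, 0.001]
contact_force: [-0.7, -0.7, -0.0]
opening: 0.7
finger_force: 0.0
```

```bash
python3 - <<'E'
from h import *
im=ctrl.read_camera("wrist")[:,:,::-1];print(ctrl.get_state()["eef_pos"])
cv2.imwrite("pics/w2.png",im)
E
```

```text
[ 0.5232 -0.0772  0.0757]
```

View pics/w2.png

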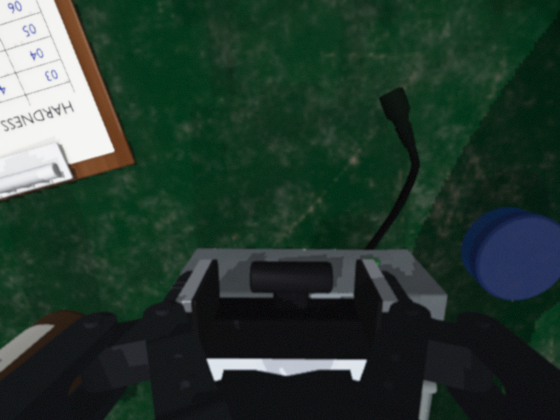

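The bar at (291,276) sits centred between the open fingers, whose inner faces are at columns 218 and 357. I'll close on it.

>>> send_rows([
  [0,0,0,0,-0.3],
  [0,0,0,0,-0.3],
  [0,0,0,0,-0.3],
  [0,0,0,0,-0.3],
  [0,0,0,0,-0.3],
  [0,0,0,0,-0.3],
], squeeze=35)

```text
time: 3.6
eef_pos: [0.5233, -0.0754, 0.0762]
tcp_rot: [0.08, 0.997, 0.002, 0.001]
contact_force: [-0.0, 7.0, 5.4]
opening: 0.405
finger_force: 34.6
```

```bash
python3 - <<'E'
import numpy as np
def arc(a,b,n,L=.147):
    t=np.linspace(a,b,n+1)[1:]+.027;t0=a+.027
    print([[round(float(-L*(np.cos(t0)-np.cos(x))),4),0,round(float(-L*(np.sin(x)-np.sin(t0))),4),0,-.3] for x in t])
arc(0,1.1,12);arc(1.1,1.9,10);arc(1.9,1.98,2);arc(1.98,1.6,8)
E
```

```text
[[-0.001, 0, -0.0134, 0, -0.3], [-0.0032, 0, -0.0267, 0, -0.3], [-0.0066, 0, -0.0398, 0, -0.3], [-0.0112, 0, -0.0524, 0, -0.3], [-0.0169, 0, -0.0646, 0, -0.3], [-0.0237, 0, -0.0762, 0, -0.3], [-0.0316, 0, -0.0872, 0, -0.3], [-0.0404, 0, -0.0973, 0, -0.3], [-0.0501, 0, -0.1067, 0, -0.3], [-0.0607, 0, -0.1151, 0, -0.3], [-0.0719, 0, -0.1225, 0, -0.3], [-0.0838, 0, -0.1288, 0, -0.3]]
[[-0.0108, 0, -0.0046, 0, -0.3], [-0.022, 0, -0.0084, 0, -0.3], [-0.0334, 0, -0.0112, 0, -0.3], [-0.045, 0, -0.0131, 0, -0.3], [-0.0567, 0, -0.0141, 0, -0.3], [-0.0684, 0, -0.0141, 0, -0.3], [-0.0802, 0, -0.0132, 0, -0.3], [-0.0918, 0, -0.0114, 0, -0.3], [-0.1032, 0, -0.0087, 0, -0.3], [-0.1144, 0, -0.005, 0, -0.3]]
[[-0.0055, 0, 0.0022, 0, -0.3], [-0.0108, 0, 0.0045, 0, -0.3]]
[[0.0064, 0, -0.0028, 0, -0.3], [0.0129, 0, -0.0053, 0, -0.3], [0.0196, 0, -0.0075, 0, -0.3], [0.0263, 0, -0.0093, 0, -0.3], [0.0331, 0, -0.0109, 0, -0.3], [0.04, 0, -0.0121, 0, -0.3], [0.0469, 0, -0.013, 0, -0.3], [0.0539, 0, -0.0135, 0, -0.3]]
```

>>> send_rows([
  [-0.001,0.001,-0.013,0,-0.3],
  [-0.003,0.0015,-0.027,0,-0.3],
  [-0.0065,0.0015,-0.04,0,-0.3],
  [-0.011,0.0015,-0.0525,0,-0.3],
  [-0.017,0.0015,-0.0645,0,-0.3],
  [-0.0235,0.0015,-0.076,0,-0.3],
])

```text
time: 4.2
eef_pos: [0.5461, -0.079, 0.1508]
tcp_rot: [0.079, 0.997, 0.0, 0.0]
contact_force: [5.4, 0.9, -7.6]
opening: 0.403
finger_force: 35.5
```

>>> send_rows([
  [-0.008,0,-0.011,0,-0.3],
  [-0.0165,0,-0.021,0,-0.3],
  [-0.0265,0,-0.0305,0,-0.3],
  [-0.037,0,-0.039,0,-0.3],
  [-0.048,0,-0.0465,0,-0.3],
  [-0.06,0,-0.0525,0,-0.3],
])

```text
time: 4.8
eef_pos: [0.6039, -0.0886, 0.2028]
tcp_rot: [0.078, 0.997, 0.0, -0.003]
contact_force: [-1.2, 1.2, -3.0]
opening: 0.399
finger_force: 35.1
```

>>> send_rows([
  [-0.011,0,-0.0045,0,-0.3],
  [-0.022,0,-0.0085,0,-0.3],
  [-0.0335,0,-0.011,0,-0.3],
  [-0.045,0,-0.013,0,-0.3],
  [-0.0565,0,-0.014,0,-0.3],
  [-0.0685,0,-0.014,0,-0.3],
  [-0.08,0,-0.013,0,-0.3],
])

```text
time: 5.5
eef_pos: [0.6841, -0.1019, 0.2186]
tcp_rot: [0.078, 0.997, -0.001, -0.001]
contact_force: [-2.4, 1.1, 6.0]
opening: 0.394
finger_force: 34.4
```

```bash
python3 - <<'E'
from h import *
a=ctrl.read_camera("scene")[130:290,230:420,::-1];b=ctrl.read_camera("top")[90:210,250:400,::-1]
a=cv2.resize(a,(475,400),interpolation=cv2.INTER_CUBIC);b=cv2.resize(b,(325,260),interpolation=cv2.INTER_CUBIC)
o=np.zeros((400,800,3),np.uint8);o[:,:475]=a;o[:260,475:]=b
cv2.imwrite("pics/s2.png",o)
E
```

```text
(no output)
```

View pics/s2.png

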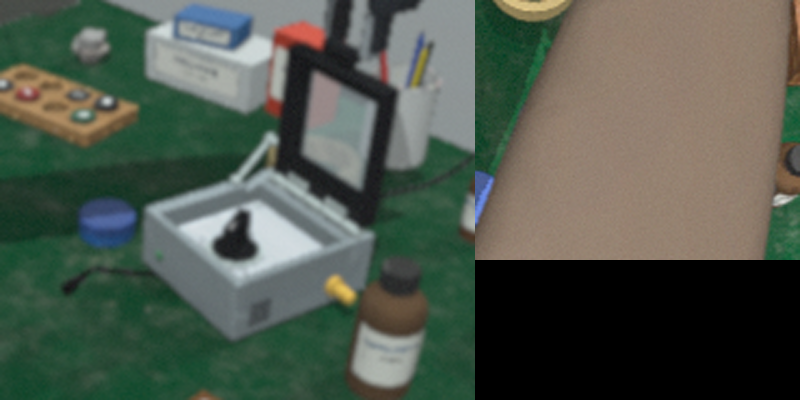

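The scene view shows the cover held near 1.65 rad by the fingers, with the prop's foot on the left rail and not yet past the step. I'll lift further.

>>> send_rows([
  [-0.0115,0,0.002,0,-0.3],
  [-0.023,0,0.0045,0,-0.3],
  [-0.034,0,0.0075,0,-0.3],
  [-0.039,0,0.0095,0,-0.3],
  [-0.044,0,0.0115,0,-0.3],
  [-0.047,0,0.013,0,-0.3],
  [-0.047,0,0.013,0,-0.3],
  [-0.047,0,0.013,0,-0.3],
])

```text
time: 6.4
eef_pos: [0.7316, -0.1098, 0.2073]
tcp_rot: [0.079, 0.997, -0.002, 0.003]
contact_force: [0.0, -0.4, 6.7]
opening: 0.392
finger_force: 34.1
```

```bash
python3 - <<'E'
from h import *
a=ctrl.read_camera("scene")[130:290,230:420,::-1]
a=cv2.resize(a,(570,480),interpolation=cv2.INTER_CUBIC)
cv2.imwrite("pics/s3.png",a);s=ctrl.get_state();p=s["eef_pos"];print(p,np.pi-np.arctan2(p[2]-.071,np.hypot(p[0]-.6728,p[1]+.098)) )
E
```

```text
[ 0.7316 -0.1098  0.2073] 1.9851033532559705
```

View pics/s3.png

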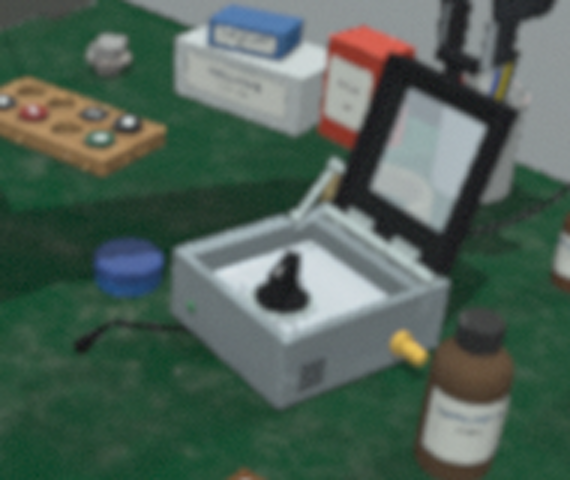

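The cover is open to about 1.95 rad. I'll go a touch further to be sure, then ease back while watching the force.

>>> send_rows([
  [-0.005,0,0.002,0,-0.3],
  [-0.005,0,0.002,0,-0.3],
  [-0.005,0,0.002,0,-0.3],
  [0.001,0,-0.001,0,-0.3],
  [0.007,0,-0.0035,0,-0.3],
  [0.013,0,-0.006,0,-0.3],
  [0.019,0,-0.0075,0,-0.3],
  [0.025,0,-0.009,0,-0.3],
  [0.031,0,-0.0105,0,-0.3],
  [0.034,0,-0.011,0,-0.3],
])

```text
time: 7.45
eef_pos: [0.6972, -0.1042, 0.2164]
tcp_rot: [0.079, 0.997, -0.001, 0.002]
contact_force: [1.1, -0.9, 5.4]
opening: 0.39
finger_force: 35.0
```

>>> send_rows([
  [0.003,0,-0.0005,0,-0.3],
  [0.006,0,-0.001,0,-0.3],
  [0.009,0,-0.0015,0,-0.3],
  [0.009,0,-0.0015,0,-0.3],
])

```text
time: 7.85
eef_pos: [0.6894, -0.103, 0.2174]
tcp_rot: [0.079, 0.997, -0.001, 0.003]
contact_force: [3.8, -3.6, 5.9]
opening: 0.391
finger_force: 35.4
```

>>> send_rows([
  [0.002,0,-0.0003,0,-0.3],
  [0.004,0,-0.0006,0,-0.3],
  [0.004,0,-0.0006,0,-0.3],
])

```text
time: 8.15
eef_pos: [0.6861, -0.1026, 0.2178]
tcp_rot: [0.079, 0.997, -0.001, 0.004]
contact_force: [7.7, -3.1, 2.8]
opening: 0.393
finger_force: 35.4
```

>>> send_rows([
  [0.002,0,-0.0003,0,-0.3],
  [0.004,0,-0.0004,0,-0.3],
  [0.004,0,-0.0004,0,-0.3],
])

```text
time: 8.45
eef_pos: [0.6824, -0.102, 0.218]
tcp_rot: [0.079, 0.997, -0.001, 0.004]
contact_force: [7.8, -3.1, 3.1]
opening: 0.389
finger_force: 35.3
```

```bash
python3 - <<'E'
from h import *
a=ctrl.read_camera("scene")[130:290,230:420,::-1]
a=cv2.resize(a,(570,480),interpolation=cv2.INTER_CUBIC)
cv2.imwrite("pics/s4.png",a)
E
```

```text
(no output)
```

View pics/s4.png

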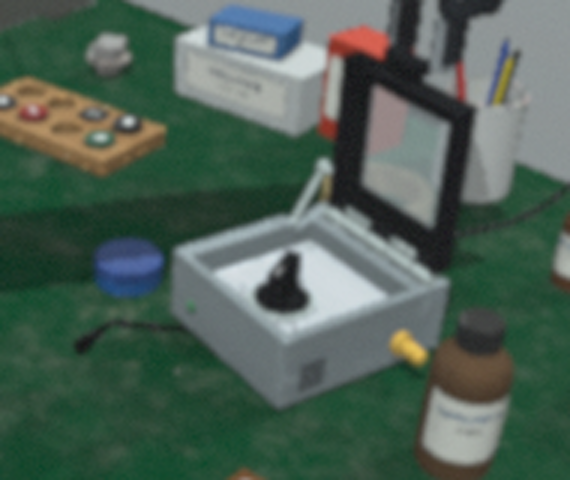

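In this view the prop foot stays at (297,217), where it was at full lift. With the cover at the same angle before the lift it stood at about (284,217). So it is caught behind the step and carrying load. I'll relieve the pull and let go.

>>> send_rows([
  [-0.003,0,0.0005,0,-0.3],
  [-0.004,0,0.0005,0,-0.1],
  [-0.004,0,0.0005,0,0.0],
  [-0.004,0,0.0005,0,0.2],
  [-0.004,0,0.0005,0,0.4],
  [-0.004,0,0.0005,0,0.4],
  [-0.004,0,0.0005,0,0.4],
  [-0.004,0,0.0005,0,0.4],
  [-0.004,0,-0.02,0,0.4],
  [-0.004,0,-0.05,0,0.4],
  [-0.004,0,-0.08,0,0.4],
  [-0.004,0,-0.1,0,0.4],
])

```text
time: 9.7
eef_pos: [0.6844, -0.1013, 0.3194]
tcp_rot: [0.079, 0.997, -0.0, 0.002]
contact_force: [0.6, 1.1, -0.2]
opening: 0.696
finger_force: 0.0
```

>>> send_rows([
  [0.05,0,0,0,0.4],
  [0.1,0,0,0,0.4],
  [0.15,0,0,0,0.4],
  [0.18,0,0,0,0.0],
  [0.18,0,0,0,0.0],
  [0.18,0,0,0,0.0],
])

```text
time: 10.3
eef_pos: [0.506, -0.0729, 0.317]
tcp_rot: [0.079, 0.997, -0.0, 0.001]
contact_force: [0.6, -0.4, 0.1]
opening: 0.501
finger_force: 0.0
```

```bash
python3 - <<'E'
from h import *
s=ctrl.get_state();w=ctrl.read_camera("wrist")[:,:,::-1];a=ctrl.read_camera("scene")[130:290,230:420,::-1]
K,E=cam("wrist",s);np.savez("pics/w3.npz",K=K,E=E);print(s["eef_pos"],s["contact_force"],s["wrist_torque"])
a=cv2.resize(a,(240,202),interpolation=cv2.INTER_CUBIC)
o=np.zeros((420,800,3),np.uint8);o[:,:560]=w;o[:202,560:]=a;cv2.imwrite("pics/w3.png",o)
E
```

```text
[ 0.506  -0.0729  0.317 ] [ 0.6259 -0.4479  0.0543] [ 0.0069 -0.0156  0.0102]
```

View pics/w3.png

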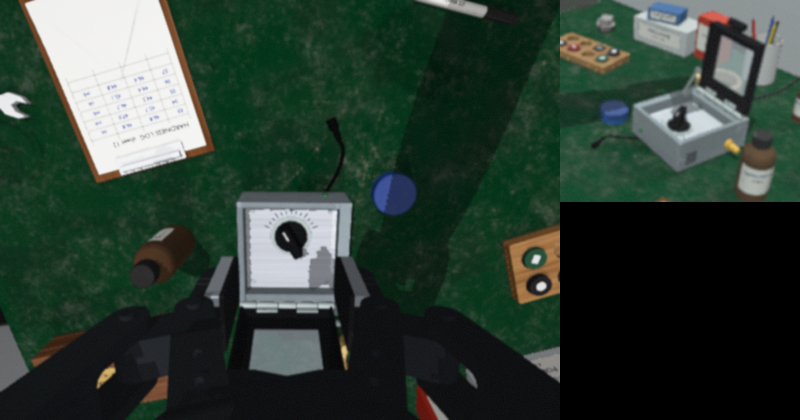

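The cover stands propped by itself (inset), the fingers are clear and the knob is at about (291,238). I'll move closer and measure the knob bar.

>>> send_rows([
  [-0.01,0,0.04,0,0.0],
  [-0.02,0,0.08,0,0.0],
  [-0.035,0,0.105,0,0.0],
  [-0.04,0,0.117,0,0.0],
  [-0.04,0,0.117,0,0.0],
  [-0.04,0,0.117,0,0.0],
])

```text
time: 11.0
eef_pos: [0.5464, -0.0794, 0.2003]
tcp_rot: [0.079, 0.997, -0.0, 0.0]
contact_force: [-0.0, -0.1, 0.0]
opening: 0.5
finger_force: 0.0
```

```bash
python3 - <<'E'
from h import *
s=ctrl.get_state();w=ctrl.read_camera("wrist")[:,:,::-1]
K,E=cam("wrist",s);np.savez("pics/w4.npz",K=K,E=E,im=w);print(s["eef_pos"],s["opening"],s["contact_force"],s["wrist_torque"])
u=proj(K,E,np.array([.5905,-.079,.074]));print(u)
x,y=map(int,u);x0,y0=max(x-100,0),max(y-75,0)
print(x0,y0);cv2.imwrite("pics/w4.png",cv2.resize(w[y0:y0+150,x0:x0+200],(800,600),interpolation=cv2.INTER_CUBIC))
E
```

```text
[ 0.5464 -0.0794  0.2003] 0.5000703018607585 [-0.025  -0.0717  0.0394] [-0.0022 -0.0046 -0.0222]
[296.3961 256.5708]
196 181
```

View pics/w4.png

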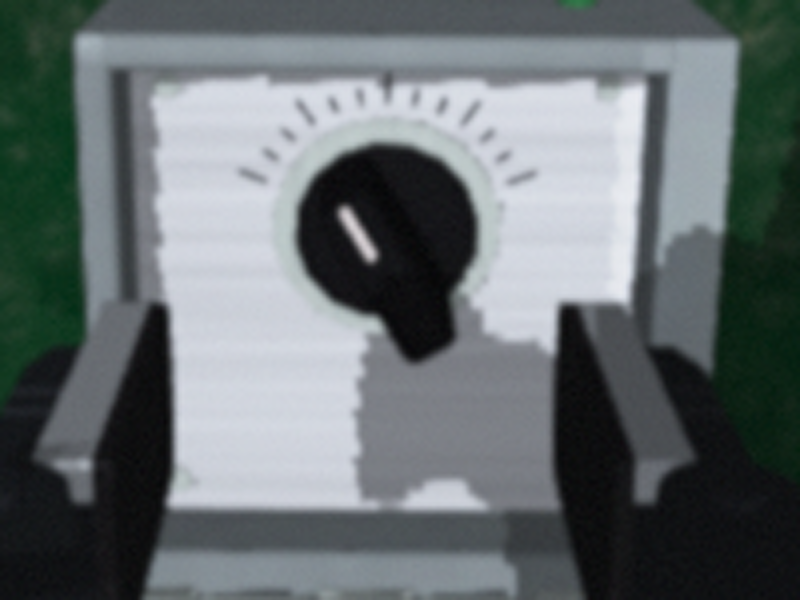

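The bar's far-end corners are at (412,361) and (455,337) in the crop. The white mark runs (345,208)→(372,260), and the foot circle is centred at (387,228). I'll use these to get the axis and bar angle.

```bash
python3 - <<'E'
from h import *
d=np.load("pics/w4.npz");K,E=d["K"],d["E"]
B=lambda u,v,z:back(K,E,(196+u/4-.4,181+v/4-.4),z)
c=B(387,228,.046);a,b=B(412,361,.074),B(455,337,.074);m1,m2=B(345,208,.074),B(372,260,.074)
print("axis",c,"ends",a,b,np.linalg.norm(a-b),"marks",m1,m2)
e=(a+b)/2
ang=lambda v:np.degrees(np.arctan2(v[1],v[0]))
print("far end dist",np.linalg.norm((e-c)[:2]),"dir deg",ang(e-c),ang(m2-m1),ang(e-m1))
md=(m2-m1)/np.linalg.norm(m2-m1);ctr=e-.02*md;print("ctr",ctr)
# 4 unit rim corners z=.062
for p in((78,38),(738,42)):print(B(*p,.062))
s=ctrl.get_state();T=R.from_quat(s["tcp_rot"]).as_matrix()
print("tool x dir",ang(-T[:,0]));
for q in(c,ctr):print(T.T@(np.array([q[0],q[1],.0])-s["eef_pos"]))
E
```

```text
axis [ 0.5839 -0.0809  0.046 ] ends [ 0.6035 -0.0791  0.074 ] [ 0.5995 -0.0695  0.074 ] 0.010392024699895806 marks [ 0.568  -0.0875  0.074 ] [ 0.5799 -0.0838  0.074 ]
far end dist 0.01878076389006971 dir deg 20.509352784478068 16.910507489777554 21.438378245028513
ctr [ 0.5824 -0.0801  0.074 ]
[ 0.5275 -0.136   0.062 ]
[ 0.5494 -0.0036  0.062 ]
tool x dir -9.013049622803777
[-0.0366  0.0046  0.2012]
[-0.0349  0.0051  0.2012]
```

>>> send_rows([
  [-0.01,0.002,0.01,-7,0.0],
  [-0.02,0.004,0.02,-14,0.0],
  [-0.03,0.0055,0.03,-21,0.0],
  [-0.0375,0.0055,0.05,-28,0.0],
  [-0.0375,0.0055,0.08,-28,0.0],
  [-0.0375,0.0055,0.1,-28,0.0],
  [-0.0375,0.0055,0.115,-28,0.0],
  [-0.0375,0.0055,0.125,-28,0.0],
  [-0.0375,0.0055,0.133,-28,0.0],
  [-0.0375,0.0055,0.139,-28,0.0],
  [-0.0375,0.0055,0.14,-28,0.0],
  [-0.0375,0.0055,0.14,-28,0.0],
], squeeze=25)

```text
time: 12.25
eef_pos: [0.5838, -0.0798, 0.0597]
tcp_rot: [-0.165, 0.986, -0.0, 0.0]
contact_force: [-0.5, 0.5, -0.6]
opening: 0.501
finger_force: 0.0
```

>>> send_rows([
  [0,0,0,0,-0.4],
  [0,0,0,0,-0.8],
  [0,0,0,0,-0.8],
  [0,0,0,0,-0.8],
  [0,0,0,0,-0.8],
  [0,0,0,0,-0.8],
], squeeze=25)

```text
time: 12.85
eef_pos: [0.5844, -0.0807, 0.0602]
tcp_rot: [-0.165, 0.986, -0.001, 0.001]
contact_force: [1.4, -4.9, 2.2]
opening: 0.15
finger_force: 26.1
```

```bash
cat > st.py <<'E'
from h import *
s=ctrl.get_state();T=R.from_quat(s["tcp_rot"]).as_matrix()
print(s["time"],s["eef_pos"],"yaw",np.degrees(np.arctan2(T[1,1],T[0,1]))-90,"F",np.array(s["contact_force"]),"M",np.array(s["wrist_torque"]),"op",s["opening"]*85,s["finger_force"],"q6",s["qpos"][5],"e6",s["joint_efforts"][5])
E
python3 st.py
```

```text
12.85 [ 0.5844 -0.0807  0.0602] yaw 19.000129484960993 F [ 1.3668 -4.9475  2.2143] M [-0.8208 -0.1772  0.0627] op 12.744047954101543 26.078623831272125 q6 -2.2100418678913902 e6 0.050068069249391556
```

Gripped (12.7 mm). I'll turn clockwise in stages, reading the moment after each.

>>> send_rows([
  [0,-0.001,0,3,-0.8],
  [0,-0.001,0,6,-0.8],
  [0,-0.001,0,9,-0.8],
  [0,-0.001,0,12,-0.8],
])

```text
time: 13.25
eef_pos: [0.5844, -0.0805, 0.0602]
tcp_rot: [-0.06, 0.998, -0.0, 0.001]
contact_force: [0.4, -2.7, 3.5]
opening: 0.14
finger_force: 26.5
```

```bash
python3 st.py
```

```text
13.25 [ 0.5844 -0.0805  0.0602] yaw 6.886826248041999 F [ 0.408  -2.7222  3.496 ] M [-0.2958 -0.0329  0.1345] op 11.88795151822885 26.517274975776672 q6 -2.000174260705869 e6 -0.13826418668031693
```

>>> send_rows([
  [0,0,0,1.5,-0.8],
  [0,0,0,3,-0.8],
])

```text
time: 13.45
eef_pos: [0.5844, -0.0805, 0.0602]
tcp_rot: [-0.034, 0.999, 0.0, 0.001]
contact_force: [-0.2, -1.3, 6.3]
opening: 0.151
finger_force: 26.7
```

```bash
python3 st.py
```

```text
13.45 [ 0.5844 -0.0805  0.0602] yaw 3.9294819180851306 F [-0.1795 -1.346   6.328 ] M [-0.2473  0.0078  0.1774] op 12.830128229707416 26.706402897834778 q6 -1.948602871491562 e6 -0.008573067316319793
```

>>> send_rows([
  [0,0,0,1.5,-0.8],
  [0,0,0,3,-0.8],
])

```text
time: 13.65
eef_pos: [0.5844, -0.0804, 0.0602]
tcp_rot: [-0.008, 1.0, 0.0, 0.001]
contact_force: [-0.1, -1.7, 4.5]
opening: 0.144
finger_force: 26.7
```

```bash
cat >> st.py <<'E'
m=[]
for i in range(4):
    ctrl.read_camera("wrist");s=ctrl.get_state();m.append([s["wrist_torque"][2],s["joint_efforts"][5]])
m=np.array(m);print("held",m[:,0],m[:,1],m.mean(0))
E
python3 st.py
```

```text
13.65 [ 0.5844 -0.0804  0.0602] yaw 0.9153834595534249 F [-0.0876 -1.7097  4.5027] M [-0.2201 -0.0433  0.0823] op 12.266657420930025 26.734097599983215 q6 -1.8960262144439153 e6 -0.009291304741054773
held [ 0.0598  0.0003 -0.016   0.029 ] [0.1286 0.0685 0.0112 0.0053] [0.0183 0.0534]
```

>>> send_rows([
  [0,0,0,1.5,-0.8],
  [0,0,0,3,-0.8],
])

```text
time: 14.05
eef_pos: [0.5844, -0.0804, 0.0602]
tcp_rot: [0.018, 1.0, 0.0, 0.001]
contact_force: [0.9, -1.1, 4.9]
opening: 0.146
finger_force: 26.8
```

```bash
python3 st.py
```

```text
14.05 [ 0.5844 -0.0804  0.0602] yaw -2.0859179757445787 F [ 0.855  -1.1184  4.904 ] M [-0.184  -0.0335  0.1723] op 12.421600641404662 26.81223750114441 q6 -1.8437143953134314 e6 -0.011491859040688723
held [0.0548 0.0306 0.0505 0.0217] [0.1302 0.0703 0.0128 0.0067] [0.0394 0.055 ]
```

>>> send_rows([
  [0,0,0,1.5,-0.8],
  [0,0,0,3,-0.8],
])

```text
time: 14.45
eef_pos: [0.5844, -0.0803, 0.0602]
tcp_rot: [0.044, 0.999, 0.0, 0.001]
contact_force: [-0.6, -1.2, 6.1]
opening: 0.147
finger_force: 26.8
```

```bash
python3 st.py
```

```text
14.45 [ 0.5844 -0.0803  0.0602] yaw -5.086018433256584 F [-0.5617 -1.1566  6.1194] M [-0.1782 -0.0051  0.1377] op 12.490192709472797 26.815786957740784 q6 -1.7913390002789216 e6 -0.011313166469335556
held [ 0.0758 -0.0288 -0.0048  0.0559] [0.1303 0.0704 0.013  0.0069] [0.0245 0.0552]
```

>>> send_rows([
  [0,0,0,1.5,-0.8],
  [0,0,0,3,-0.8],
])

```text
time: 14.85
eef_pos: [0.5844, -0.0803, 0.0602]
tcp_rot: [0.071, 0.998, 0.0, 0.001]
contact_force: [-0.4, -0.8, 5.9]
opening: 0.152
finger_force: 26.8
```

```bash
python3 st.py
```

```text
14.85 [ 0.5844 -0.0803  0.0602] yaw -8.088218895234803 F [-0.3669 -0.7673  5.8521] M [-0.0604 -0.0265  0.1509] op 12.890841151100373 26.81839942932129 q6 -1.738988388774613 e6 -0.011135412496514618
held [ 0.0728  0.0003 -0.0417  0.0182] [0.1305 0.0706 0.0132 0.007 ] [0.0124 0.0553]
```

>>> send_rows([
  [0,0,0,1.5,-0.8],
  [0,0,0,3,-0.8],
])

```text
time: 15.25
eef_pos: [0.5844, -0.0802, 0.0602]
tcp_rot: [0.097, 0.995, 0.0, 0.001]
contact_force: [-1.0, -0.4, 6.0]
opening: 0.148
finger_force: 26.8
```

```bash
python3 st.py
```

```text
15.25 [ 0.5844 -0.0802  0.0602] yaw -11.086797219655566 F [-1.0202 -0.3964  5.9967] M [-0.1191  0.0333  0.1391] op 12.600054683858373 26.820695400238037 q6 -1.6866381366662633 e6 -0.01095425250241533
held [ 0.0699 -0.0245  0.0309  0.0241] [0.1307 0.0708 0.0133 0.0072] [0.0251 0.0555]
```

>>> send_rows([
  [0,0,0,1.5,-0.8],
  [0,0,0,3,-0.8],
])

```text
time: 15.65
eef_pos: [0.5844, -0.0802, 0.0602]
tcp_rot: [0.123, 0.992, 0.0, 0.001]
contact_force: [0.4, -0.4, 5.1]
opening: 0.142
finger_force: 27.0
```

```bash
python3 st.py
```

```text
15.65 [ 0.5844 -0.0802  0.0602] yaw -14.08460726406392 F [ 0.3512 -0.4076  5.1146] M [-0.0513 -0.0481  0.1733] op 12.038254259582022 26.952509880065918 q6 -1.6343653794791002 e6 0.03232701332308352
held [0.1266 0.0359 0.0726 0.0096] [0.1818 0.1219 0.0636 0.0566] [0.0612 0.106 ]
```

The held J6 effort has risen by 0.05 N·m over its free-running value, so the stop has just been touched. I'll switch to small steps.

>>> send_rows([
  [0,0,0,0.5,-0.8],
  [0,0,0,1.0,-0.8],
])

```text
time: 16.05
eef_pos: [0.5844, -0.0802, 0.0602]
tcp_rot: [0.131, 0.991, 0.0, 0.001]
contact_force: [-0.4, 0.2, 5.7]
opening: 0.144
finger_force: 27.2
```

```bash
python3 st.py
```

```text
16.05 [ 0.5844 -0.0802  0.0602] yaw -15.028037956534376 F [-0.3589  0.2412  5.7111] M [-0.0771 -0.0144  0.2311] op 12.277192142605664 27.17001646757126 q6 -1.6178255226708804 e6 0.16641972586512566
held [0.168  0.2218 0.1838 0.1909] [0.2074 0.1901 0.1718 0.1692] [0.1911 0.1846]
```

>>> send_rows([
  [0,0,0,0.3,-0.8],
  [0,0,0,0.3,-0.8],
  [0,0,0,0.3,-0.8],
])

```text
time: 16.55
eef_pos: [0.5844, -0.0802, 0.0602]
tcp_rot: [0.133, 0.991, 0.0, 0.001]
contact_force: [0.7, 0.1, 5.4]
opening: 0.147
finger_force: 27.1
```

```bash
python3 st.py
```

```text
16.55 [ 0.5844 -0.0802  0.0602] yaw -15.30691706462622 F [0.7341 0.0988 5.3966] M [-0.1031 -0.1267  0.2029] op 12.519202586958885 27.133662700653076 q6 -1.6129215270305317 e6 0.19534986466169357
held [0.2212 0.2508 0.1761 0.2133] [0.1954 0.1955 0.1955 0.1955] [0.2154 0.1955]
```

Snug, with about 0.19 N·m on the stop. I'll release and retreat.

>>> send_rows([
  [0,0,0,0,-0.6],
  [0,0,0,0,-0.4],
  [0,0,0,0,-0.2],
  [0,0,0,0,-0.1],
  [0,0,0,0,-0.1],
  [0,0,-0.01,0,-0.1],
  [0,0,-0.03,0,-0.1],
  [0,0,-0.06,0,-0.1],
  [0,0,-0.1,0,-0.1],
  [0.02,0,-0.14,0,-0.1],
  [0.04,0,-0.17,0,-0.1],
  [0.04,0,-0.17,0,-0.1],
])

```text
time: 17.95
eef_pos: [0.5467, -0.0702, 0.2363]
tcp_rot: [0.133, 0.991, -0.001, 0.005]
contact_force: [-0.4, 0.1, 0.3]
opening: 0.451
finger_force: 0.0
```

```bash
python3 - <<'E'
from h import *
s=ctrl.get_state();w=ctrl.read_camera("wrist")[:,:,::-1];K,E=cam("wrist",s)
print(s["time"],s["eef_pos"],s["contact_force"],s["opening"])
# white pointer mark: bright pixels near the dark knob
u=proj(K,E,np.array([.5845,-.0803,.05]));x,y=map(int,u);print(u)
a=cv2.cvtColor(w[y-25:y+26,x-25:x+26],cv2.COLOR_BGR2GRAY)
n,l,st,c=cv2.connectedComponentsWithStats((a>110).astype(np.uint8))
for i in range(1,n):
    q=np.argwhere(l==i)[:,::-1]+[x-25,y-25]
    if 4<len(q)<80:
        W=np.array([back(K,E,p,.074)[:2] for p in q]);d=np.linalg.svd(W-W.mean(0))[2][0];print(len(q),W.mean(0),np.degrees(np.arctan2(d[1],d[0])))
sc=ctrl.read_camera("scene")[:,:,::-1];o=cv2.imread("pics/s4.png");b=cv2.resize(sc[130:290,230:420],(570,480),interpolation=cv2.INTER_CUBIC)
print("diff vs propped view, cover+prop area",np.abs(o[150:280,290:460].astype(int)-b[150:280,290:460]).mean(),"bottle/tin",np.abs(o[310:470,410:520].astype(int)-b[310:470,410:520]).mean(),np.abs(o[230:300,90:170].astype(int)-b[230:300,90:170]).mean())
E
```

```text
17.95 [ 0.5467 -0.0702  0.2363] [-0.4106  0.1261  0.2861] 0.45105203562795876
[287.5996 226.0712]
36 [ 0.5734 -0.0779] -14.541664357433563
diff vs propped view, cover+prop area 16.875113122171946 bottle/tin 1.1625189393939395 5.207261904761904
```

```bash
python3 - <<'E'
from h import *
sc=ctrl.read_camera("scene")[130:290,230:420,::-1];b=cv2.resize(sc,(240,202),interpolation=cv2.INTER_CUBIC)
o=cv2.imread("pics/w3.png")[:202,560:]
D=np.abs(o.astype(int)-b).mean(2)
print("cover",D[20:115,130:200].mean(),"tin",D[95:125,35:75].mean(),"bottle",D[130:200,175:220].mean())
print(cv2.phaseCorrelate(np.float32(cv2.cvtColor(o[20:115,125:205].copy(),6)),np.float32(cv2.cvtColor(b[20:115,125:205].copy(),6))))
E
```

```text
cover 2.8265162907268166 tin 3.6775 bottle 1.1675132275132276
((0.15376099559635037, 0.08869682982606264), 0.985893252491951)
```

The cover region matches the propped view and the knob mark sits where I left it, so I'm handing in.

```bash
python3 -c "
from plant import ctrl
print(ctrl.sign_off())"
```

```text
the job is handed in; nothing more can be done
None
```

The job is handed in: the cover stands propped open, the knob was turned onto its stop to about 0.19 N·m and let go, and the arm is clear; I saw no sign that the bottle or tin had shifted and never moved near the pen, but sign-off returned no verdict.

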